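Meter on the rest, crack the sealed sample box and hold it ajar

TASK

Lay the chrome moisture meter face up on the sloped rest, lengthwise and centred, pins uphill and its tail end down at the red lip, and let go of it. Then pull the tool box's lid free of its sticky seal by its handle, without letting it swing wide, so that the meter can sample the air that escapes: finish still holding the lid still, slightly open, with a gap of about 2 to 5 cm at its front edge. Leave the brick, the yellow gauge and the black wedge where they are.

Things in the scene. Friction and masses are not known exactly. Their poses are not given: they have to be found in the camera images.
- meter: Handheld moisture meter, loose, 0.16 to 0.26 kg: chrome body 120 long x 46 wide x 28 mm thick, then a black nose 20 long x 32 wide x 20 mm (140 mm in all), two short brass pins. Starts flat, display up. Origin: underside, middle of the 140 mm length; x along it towards the pins (tail end at x = -70 mm), y across its width, z up through the display.
- meter_nose (a point): Front end of the meter's black nose, 70 mm ahead of its origin and 14 mm above its underside.
- rest_plate: Top of the sloped meter rest, fixed: aluminium plate 130 long x 34 mm wide on a narrower post (foot 120 x 80 x 10 mm). Origin: centre of its upper face, 75 mm above the bench; x uphill (0.35 rad above level, roughly away from the robot), y across, z square off the plate. At the low end a red lip stands 12 mm proud, inner face at x = -65 mm. Friction alone also keeps the meter from sliding.
- toolbox: Green hinged tool box, fixed to the bench: 180 deep (x) x 200 wide (y) x 100 mm high, lid 12 mm thick on top. Origin: middle of the lower front edge, at bench level; x runs back to the far side, y to the left, z up. The lid's hinge line runs along y at x = 180, z = 100 mm (135 mm behind and 50 mm below the handle point, lid shut). The brass toggle latch on its front already hangs open, nothing locks the lid but its seal.
- lid (a joint): Angle of the tool box's lid, rad: 0 shut and sealed, grows as the front edge rises, to 1.5. Front edge 183 mm from the hinge: 0.1 rad is a gap of 18 mm. The seal resists with up to 12 to 20 N at the handle, snaps past its peak within 10 mm and is clear at 0.075 rad; then only the lid's weight remains (2 to 4 N at the handle). Let go, it falls back to 0.075 rad or less.
- lid_handle (a point): Middle of the lid's black handle: a round bar 14 mm thick that runs front to back (toolbox's x) for 66 mm on two end posts. On the bar's centre line, 45 mm behind the box's front face, 150 mm above the bench when shut (37 mm above the lid's top). Moves with the lid.
- brick: Bystander: rough cream brick, 215 x 102 x 65 mm, behind the rest. Origin: centre of its underside; x along its length.
- gauge: Bystander: yellow plastic trowel-shaped gauge, 160 long x 51 mm wide, up to 18 mm high. Origin: near its middle, underside; x towards its point.
- wedge: Bystander: black steel wedge, 80 x 36 x 28 mm, in front of the rest. Origin: centre of its underside; x towards its thin end.
Things that resemble listed ones, but are neither listed nor needed, are in the scene too. Several things look just like the meter: the one meant starts farthest from the robot's base.

How it is judged (in metres and radians):
On the way, in this order (a step that is already met when the one before it is completed fails the run):
1. the meter lies in the sloped rest, released (x of meter in the frame of rest_plate between -0.004 and 0.027 m and y of meter in the frame of rest_plate between -0.013 and 0.013 m and z of meter in the frame of rest_plate between -0.004 and 0.004 m and angle between the x axis of meter and the x axis of rest_plate, either way round below 0.15 rad and angle between meter's own z axis and vertical below 0.55 rad and x of meter_nose in the frame of rest_plate above 0.04 m and linear speed of meter below 0.02 m/s and contact force between meter and the fingers below 0.1 N and contact force between meter and rest_plate above 0.3 N and value of joint lid below 0.03 rad), for 0.3 s.
2. the lid is free of its seal (value of joint lid above 0.085 rad), for 0.1 s.
At the end, for the whole second after the job is handed in: Lid still at 0.1 to 0.3 rad (front gap 18 to 55 mm), carried by the fingers (over 0.8 N); meter released at rest flat on the slope, face up, pins uphill, within 13 mm of its middle line and 0.15 rad of its direction, tail within 22 mm of the lip (x of meter in the frame of rest_plate between -0.004 and 0.027 m and y of meter in the frame of rest_plate between -0.013 and 0.013 m and z of meter in the frame of rest_plate between -0.004 and 0.004 m and angle between the x axis of meter and the x axis of rest_plate, either way round below 0.15 rad and angle between meter's own z axis and vertical below 0.55 rad and x of meter_nose in the frame of rest_plate above 0.04 m and linear speed of meter below 0.02 m/s and contact force between meter and the fingers below 0.1 N and contact force between meter and rest_plate above 0.3 N and value of joint lid between 0.1 and 0.3 rad and velocity of joint lid between -0.2 and 0.2 rad/s and contact force between the fingers and toolbox above 0.8 N); the arm keeps its last pose, push and grip.
It fails at once if the lid swings wide open (over 0.5 rad) (value of joint lid above 0.5 rad).
It fails at once if the brick is disturbed (moved over 25 mm) (distance of brick from where it was at the start of the episode above 0.025 m).
It fails at once if the gauge is disturbed (moved over 25 mm) (distance of gauge from where it was at the start of the episode above 0.025 m).
It fails at once if the wedge is disturbed (moved over 25 mm) (distance of wedge from where it was at the start of the episode above 0.025 m).
It also fails if it takes over 58 s, if anything falls off the work surface, if the arm or the gripper's body presses on something with over 40 N, if the wrist force passes 120 N, or if a joint passes its speed limit or range.

ROBOT

A 6-joint arm with a two-finger parallel gripper is mounted at the origin on the work surface. World frame = base frame: x ahead of the robot, y to its left, z up, the work surface at z = 0. Lengths are in mm, angles in rad, forces in N, time in s.
With the tool pointing down it reaches from about 400 to 925 mm from the base axis. Payload 12.5 kg.
Tool frame: the origin (TCP) lies on the mounting face of the last link; the fingertips stand 190 mm ahead of it and the grasp point (between the pads) lies 171 mm ahead of it; x points along the fingers, y is the direction in which the jaws open and shut, and the axes are right-handed (so a half turn about x gives the same grasp; the last joint's range is limited). The gripper opens to 95 mm and grips with 3 to 60 N. Pads are 20 mm wide; open, the fingers measure 119 mm over their backs; the gripper's body (75 mm by 180 mm) begins 59 mm behind the grasp point.
Start: joints at [-1.332, 0.491, 1.559, -0, 1.092, -0.106], TCP at [211.274, -588.207, 404.761] pointing down, gripper open.
Joint ranges: [-3.1, 3.1], [-0.84, 2.19], [0.05, 2.79], [-1.13, 4.28], [0.06, 2.93], [-2.69, 2.69]. Speed limits (rad/s): [2.22, 2.22, 2.79, 3.14, 3.14, 3.14].

INTERFACE

Orientations are given as [roll, pitch, yaw] about the fixed x, y, z axes, in that order (R = Rz(yaw) Ry(pitch) Rx(roll)).
In Python, from cell import env, eyes gives the robot as it stands. The module is installed in compiled form; this text tells all that it offers.
- The arm moves only by the tool jog_arm, never from a script. Its argument "deltas" is one flat list of numbers, 7 for each row, row after row: the shift along the tool's x, y, z in mm, then the turn, a rotation vector about the tool's x, y, z in rad, then the opening, from 0 (shut) to 1 (fully open). A call has 1 to 10 rows; each row shifts and turns the pose as measured when the row begins, along the tool's axes as they then stand; what a row does not reach is not made up. A row lasts 1/8 s, in which the tool goes at most 62.5 mm and 10.7 degrees, less where a joint would pass 70% of its speed; a pose out of reach is approached as far as the arm can. A call is refused whole if a number of a shift passes 62.5 or a number of a turn 0.188, either way. A call with a gripper value outside its range is refused whole. The fingers move at their own pace and stop on an object; the grip force is fixed at half the most. Time passes only in rows, so rows that do not move let the fingers close. It gives the time, the measured TCP pose, the force and the opening at its end, in the units of the state.
- env.state(): the state, without advancing time (a new reading comes with each control period).
- eyes.read_camera(name): name is "scene" or "side" or "wrist"; returns a dict with "image" (384x512x3 uint8, red, green, blue), "fovy" (degrees; the focal length in pixels is half the picture's height over the tangent of half this angle, whatever the lens; pixels are square), "cx", "cy" (the principal point, pixels), "world_from_camera" (4x4, takes a point from camera to world coordinates). Camera axes: x right, y up, looking along -z (the intrinsics and any distortion apply to the point x, -y, -z); pixel columns grow to the right and rows downward; lengths in mm; the calibration is good to about 2 mm. A picture is of the moment at which its call begins. There is no depth.
- env.job_done(): hands the job in, once; it reports no verdict.
The state is a dict: "t": time; "joints": joint angles; "qvel": joint speeds; "tau": joint torques, N m; "eef_pos": TCP position; "tcp_rot": TCP orientation; "ft_force": force on the tool from outside, world axes, zero at the start; "moment": the same for the moment, N m; "opening": opening from 0.0 (shut) to 1.0 (fully open).
Only numpy, scipy, OpenCV 4.12 (cv2) and the standard library are available. Lean on these libraries where they do the work, as an engineer would, in place of code of your own. Each camera call takes 0.05 s, during which the arm holds its last target.

## Working session

There is one attempt and no reset: what is moved stays moved. The work goes in short steps, Python scripts to look and compute and a tool call to move; the robot and the scene stay as the last step left them, time stands still between calls to the robot, and variables do not carry over. Pictures are saved under pics/ and viewed, and the job is handed in when it is done.

Besides the shell and the picture viewer there is one more tool, called after "Request:" as name(argument=value, ...) on one line, values as JSON. jog_arm: Moves the arm, as the interface text tells. Its arguments: {"type":"object","properties":{"deltas":{"type":"array","items":{"type":"number"}}},"required":["deltas"]}

```bash
mkdir -p pics; ls; cat > h.py <<'E'
import numpy as np, cv2
from cell import env, eyes
def snap(n,tag):
    d=eyes.read_camera(n); cv2.imwrite(f'pics/{tag}.png',cv2.cvtColor(d['image'],cv2.COLOR_RGB2BGR))
    np.save(f'pics/{tag}.npy',d,allow_pickle=True); return d
def load(tag): return np.load(f'pics/{tag}.npy',allow_pickle=True).item()
E
python3 - <<'E'
from h import *
for n in ['scene','side','wrist']:
    d=snap(n,n+'0'); print(n,[ (k,v) for k,v in d.items() if k!='image'])
print(env.state())
E
```

```text
pics
scene [('fovy', 56.744569797840704), ('cx', 257.8764433523432), ('cy', 188.58194485264931), ('world_from_camera', array([[-7.40793234e-01, -4.46572232e-01,  5.01795402e-01,
         8.94408529e+02],
       [ 6.71682919e-01, -4.83314467e-01,  5.61470554e-01,
         4.43449430e+02],
       [-8.21218156e-03,  7.52980988e-01,  6.57991027e-01,
         6.26608986e+02],
       [ 0.00000000e+00,  0.00000000e+00,  0.00000000e+00,
         1.00000000e+00]]))]
side [('fovy', 46.28518079743772), ('cx', 259.21264650836065), ('cy', 199.6739289423923), ('world_from_camera', array([[ 9.96116475e-01,  5.09368101e-02, -7.18151109e-02,
         3.92657470e+02],
       [-8.80316782e-02,  5.61864978e-01, -8.22531562e-01,
        -1.02681869e+03],
       [-1.54673831e-03,  8.25659245e-01,  5.64167014e-01,
         8.39895830e+02],
       [ 0.00000000e+00,  0.00000000e+00,  0.00000000e+00,
         1.00000000e+00]]))]
wrist [('fovy', 58.806469150996556), ('cx', 255.25601041528668), ('cy', 191.33481944272503), ('world_from_camera', array([[ 3.37249838e-01,  9.14576795e-01,  2.23185649e-01,
         
[... 213 characters left out ...]
0.00000000e+00,  0.00000000e+00,
         1.00000000e+00]]))]
{'t': 0.15, 'joints': array([-1.33160439e+00,  4.91388840e-01,  1.55930979e+00,  1.08086516e-05,
        1.09170078e+00, -1.05571943e-01]), 'qvel': array([ 0.00036066, -0.00063112, -0.00120297,  0.00025183,  0.00095123,
       -0.00061178]), 'tau': array([ 1.05643499e-03, -6.12899923e+01, -2.58277434e+01,  6.92597707e-02,
        4.73522348e-02, -7.68214045e-05]), 'eef_pos': array([ 211.26666841, -588.18356115,  404.31585334]), 'tcp_rot': array([-1.68825199,  1.56998951,  1.79809956]), 'ft_force': array([ 0.95414071, -0.01696918,  0.84897323]), 'moment': array([ 0.00370427,  0.0005769 , -0.02620124]), 'opening': 0.999891770743646}
```

View pics/scene0.png

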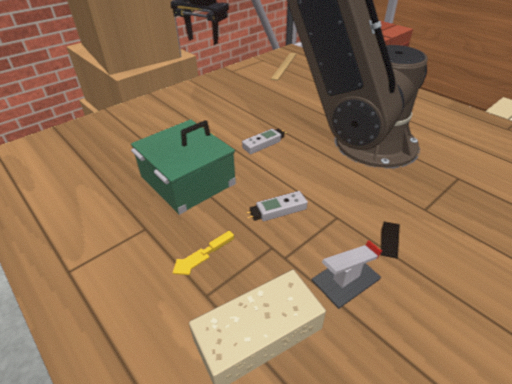

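View pics/side0.png

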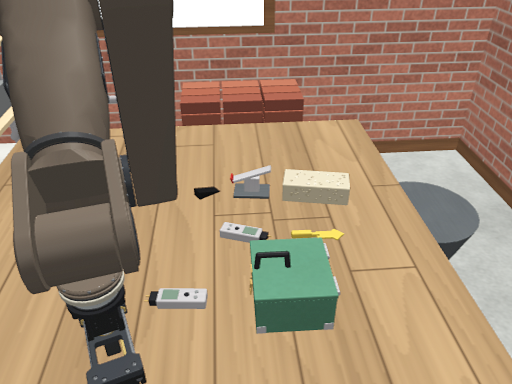

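View pics/wrist0.png

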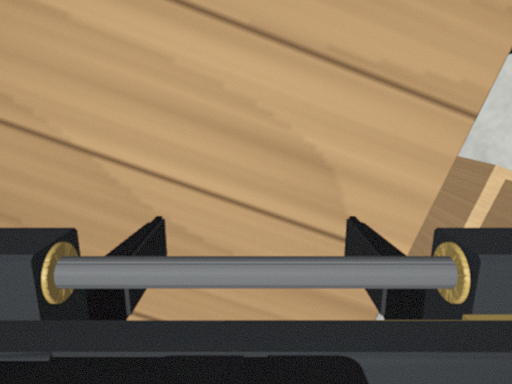

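```bash
cat >> h.py <<'E'
def ray(d,u,v):
    f=192/np.tan(np.radians(d['fovy']/2)); M=d['world_from_camera']
    c=np.array([(u-d['cx'])/f,-(v-d['cy'])/f,-1]); return M[:3,3],M[:3,:3]@c
def onz(d,u,v,z):
    o,r=ray(d,u,v); return o+r*(z-o[2])/r[2]
def tri(d1,p1,d2,p2):
    o1,r1=ray(d1,*p1);o2,r2=ray(d2,*p2)
    s=np.linalg.lstsq(np.c_[r1,-r2],o2-o1,rcond=None)[0]
    a=o1+r1*s[0];b=o2+r2*s[1]; return (a+b)/2,np.linalg.norm(a-b)
def proj(d,p):
    f=192/np.tan(np.radians(d['fovy']/2)); M=d['world_from_camera']
    c=M[:3,:3].T@(np.array(p)-M[:3,3]); return d['cx']+f*c[0]/-c[2], d['cy']-f*c[1]/-c[2]
def crop(tag,x0,y0,w,h,s,out):
    im=cv2.imread(f'pics/{tag}.png')[y0:y0+h,x0:x0+w]
    im=cv2.resize(im,None,fx=s,fy=s,interpolation=cv2.INTER_CUBIC)
    for k in range(0,w,10): cv2.putText(im,str(x0+k),(k*s,8),0,.3,(0,0,255)); cv2.line(im,(k*s,10),(k*s,14),(0,0,255))
    for k in range(0,h,10): cv2.putText(im,str(y0+k),(0,k*s+4),0,.3,(0,0,255))
    cv2.imwrite(f'pics/{out}.png',im)
E
python3 - <<'E'
from h import *
crop('scene0',230,180,170,130,4,'c1')
crop('scene0',120,110,130,110,5,'c2')
crop('side0',190,150,170,120,4,'c3')
crop('side0',230,230,120,105,6,'c4')
E
```

```text
(no output)
```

View pics/c1.png

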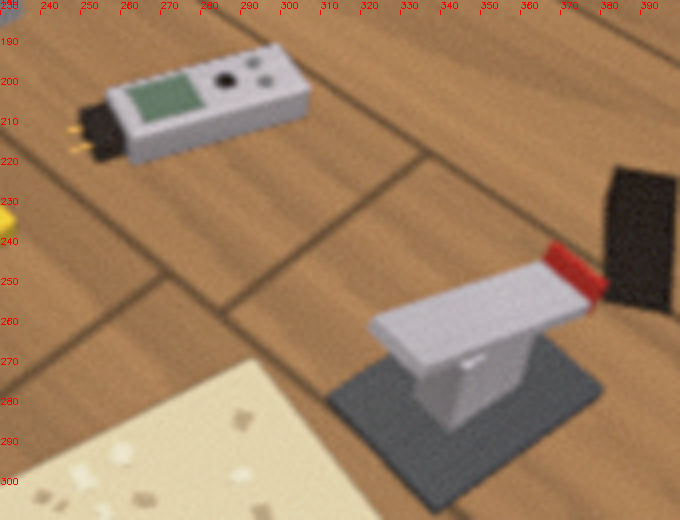

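View pics/c2.png

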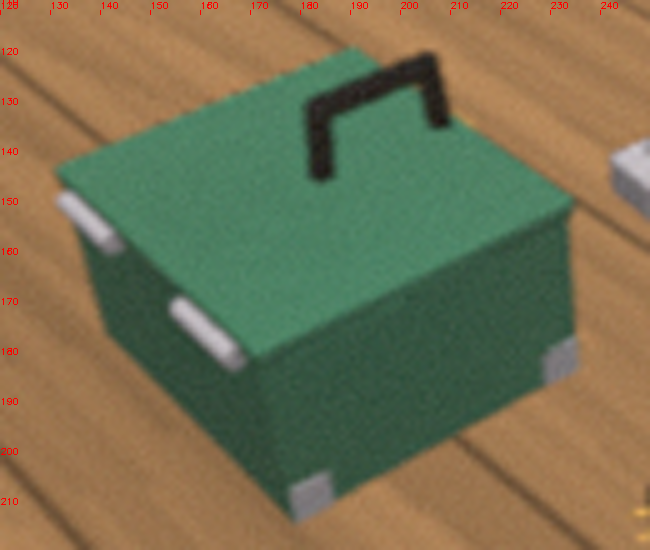

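View pics/c3.png

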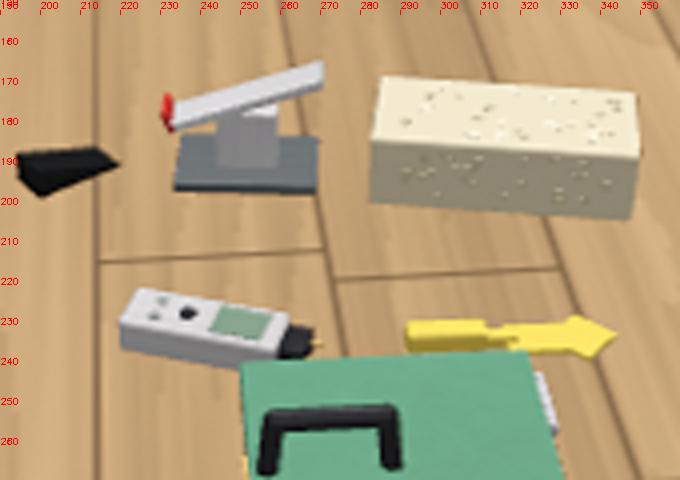

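View pics/c4.png

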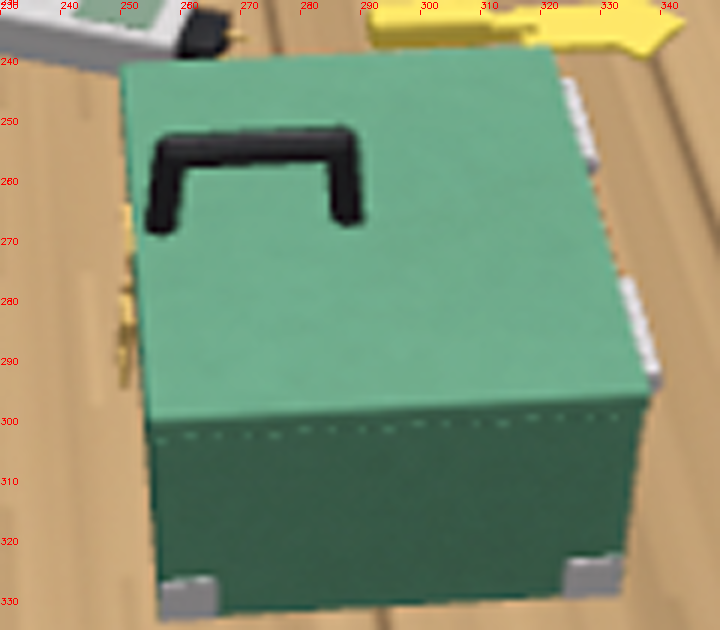

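```bash
python3 - <<'E'
from h import *
np.set_printoptions(precision=1,suppress=True)
s=load('scene0');e=load('side0')
P=lambda n,d,u,v,z:print(n,onz(d,u,v,z))
print('meter top scene, z28')
for n,u,v in [('noseL',256.75,202.5),('noseR',263,214.5),('tailfar',299.5,190.75),('tailnear',307.2,201.75)]: P(n,s,u,v,28)
print('side')
for n,u,v in [('tailfar',225.5,222.5),('tailnear',220,230),('nosenear',259.5,235.8),('nosefar',262,228.8)]: P(n,e,u,v,28)
print('other meters'); P('a',s,263,139,28);P('b',e,185,297,28)
print('rest scene')
for n,u,v,z in [('upA',322.5,260.75,97.3),('upB',335,272,97.3),('lowA',365.2,245.5,52.7),('lowB',377.5,256,52.7),('footR',380.7,277,10),('footN',339,307.7,10),('footL',312,280,10)]: P(n,s,u,v,z)
print('rest side')
for n,u,v,z in [('up far',270.5,165.5,97.3),('foot nl',233.5,197,10),('foot nr',269,197.5,10),('foot fl',236,184.5,10),('foot fr',269.7,184.5,10)]: P(n,e,u,v,z)
print('box')
for n,u,v in [('backN',171,181),('backF',131.5,144),('frontF',191,119.5),('frontN',234.5,150)]: P(n,s,u,v,112)
for n,u,v in [('fl',250.5,240),('bl',320.5,237.5),('br',338,296),('fr',255,300)]: P(n,e,u,v,112)
print('handle tops z157')
P('frontend',s,206,121.5,157);P('backend',s,183,130.5,157)
P('f',e,258,253.5,157);P('b',e,287,252,157)
print('bystanders')
P('wedge1',s,384,222,28);P('wedge2',s,396,257,0)
for u,v in [(250,275),(295,270),(324,320),(211,370),(190,323),(296,276)]: P('brick',s,u,v,65)
E
```

```text
meter top scene, z28
noseL [474.7 -30.8  28. ]
noseR [491.5   9.8  28. ]
tailfar [365.9  10.5  28. ]
tailnear [382.  51.  28.]
side
tailfar [385.2  45.8  28. ]
tailnear [368.3  11.1  28. ]
nosenear [480.7 -26.   28. ]
nosefar [490.8   5.7  28. ]
other meters
a [ 272.4 -226.7   28. ]
b [ 279.2 -244.9   28. ]
rest scene
upA [538.8 221.1  97.3]
upB [541.5 252.1  97.3]
lowA [413.9 236.7  52.7]
lowB [418.5 269.3  52.7]
footR [424.3 291.3  10. ]
footN [542.1 277.   10. ]
footL [533.1 201.3  10. ]
rest side
up far [541.8 251.4  97.3]
foot nl [415.1 206.4  10. ]
foot nr [531.6 192.9  10. ]
foot fl [426.8 282.7  10. ]
foot fr [542.4 272.2  10. ]
box
backN [ 628.8 -148.4  112. ]
backF [ 624.1 -346.7  112. ]
frontF [ 441.2 -345.2  112. ]
frontN [ 446.1 -144.8  112. ]
fl [ 447.3 -144.3  112. ]
bl [ 626.3 -150.4  112. ]
br [ 623.9 -352.8  112. ]
fr [ 442.3 -348.2  112. ]
handle tops z157
frontend [ 458.3 -241.5  157. ]
backend [ 525.6 -245.1  157. ]
f [ 457.6 -248.8  157. ]
b [ 524.5 -249.6  157. ]
bystanders
wedge1 [303.2 216.2  28. ]
wedge2 [347.4 282.2   0. ]
brick [642.7 137.   65. ]
brick [572.2 186.3  65. ]
brick [610.3 289.   65. ]
brick [799.4 225.9  65. ]
brick [780.1 140.9  65. ]
brick [580.7 196.9  65. ]
```

```bash
cat >> h.py <<'E'
from scipy.spatial.transform import Rotation as Ro
def cur():
    s=env.state(); return np.array(s['eef_pos']),Ro.from_euler('xyz',s['tcp_rot']),s
def frame(xt,yt):
    xt=np.array(xt,float);xt/=np.linalg.norm(xt);yt=np.array(yt,float);yt-=xt*(xt@yt);yt/=np.linalg.norm(yt)
    return Ro.from_matrix(np.c_[xt,yt,np.cross(xt,yt)])
def plan(pt,Rt,op,n=None,maxmm=58,maxr=0.17):
    p,R,s=cur(); rv=(R.inv()*Rt).as_rotvec(); d=np.linalg.norm(pt-p)
    n=n or int(max(1,np.ceil(d/maxmm),np.ceil(np.linalg.norm(rv)/maxr)))
    out=[]
    for k in range(n):
        Rk=R*Ro.from_rotvec(rv*k/n)
        out+= [list(np.round(Rk.inv().apply((pt-p)/n),0 if d/n>8 else 1))+list(np.round(rv/n,3))+[op]]
    print('dist',d,'rot',rv,'n',n); [print(', '.join('%g'%x for x in o)) for o in out]
DOWN=np.array([0,0,-1.])
E
python3 - <<'E'
from h import *
np.set_printoptions(precision=3,suppress=True)
p,R,s=cur(); print(p); print(R.as_matrix())
y=np.array([.343,.939,0])
for sg in (1,-1):
    plan(np.array([430,9.7,340.]),frame(DOWN,sg*y),1)
E
```

```text
[ 211.267 -588.184  404.316]
[[-0.     0.338 -0.941]
 [ 0.001 -0.941 -0.338]
 [-1.    -0.001 -0.   ]]
dist 639.8793261515082 rot [-2.447 -0.001  0.   ] n 15
4, -33, -27, -0.163, -0, 0, 1
4, -28, -32, -0.163, -0, 0, 1
4, -22, -36, -0.163, -0, 0, 1
4, -16, -39, -0.163, -0, 0, 1
4, -9, -41, -0.163, -0, 0, 1
4, -3, -42, -0.163, -0, 0, 1
4, 4, -42, -0.163, -0, 0, 1
4, 11, -41, -0.163, -0, 0, 1
4, 18, -39, -0.163, -0, 0, 1
4, 24, -35, -0.163, -0, 0, 1
4, 29, -31, -0.163, -0, 0, 1
4, 34, -26, -0.163, -0, 0, 1
4, 37, -20, -0.163, -0, 0, 1
4, 40, -14, -0.163, -0, 0, 1
4, 42, -7, -0.163, -0, 0, 1
dist 639.8793261515082 rot [0.695 0.    0.001] n 12
5, -41, -34, 0.058, 0, 0, 1
5, -43, -32, 0.058, 0, 0, 1
5, -44, -29, 0.058, 0, 0, 1
5, -46, -26, 0.058, 0, 0, 1
5, -47, -24, 0.058, 0, 0, 1
5, -49, -21, 0.058, 0, 0, 1
5, -50, -18, 0.058, 0, 0, 1
5, -51, -15, 0.058, 0, 0, 1
5, -52, -12, 0.058, 0, 0, 1
5, -52, -9, 0.058, 0, 0, 1
5, -53, -6, 0.058, 0, 0, 1
5, -53, -3, 0.058, 0, 0, 1
```

Request:
jog_arm(deltas=[5, -41, -34, 0.058, 0, 0, 1, 5, -43, -32, 0.058, 0, 0, 1, 5, -44, -29, 0.058, 0, 0, 1, 5, -46, -26, 0.058, 0, 0, 1, 5, -47, -24, 0.058, 0, 0, 1, 5, -49, -21, 0.058, 0, 0, 1, 5, -50, -18, 0.058, 0, 0, 1, 5, -51, -15, 0.058, 0, 0, 1, 5, -52, -12, 0.058, 0, 0, 1, 5, -52, -9, 0.058, 0, 0, 1])

```text
t: 1.4
eef_pos: [401.1, -78.5, 352.2]
tcp_rot: [-2.421, 1.57, 0.459]
ft_force: [1.4, -0.2, -0.3]
opening: 1.002
```

```bash
python3 - <<'E'
from h import *
np.set_printoptions(precision=3,suppress=True)
plan(np.array([430,9.7,340.]),frame(DOWN,[-.343,-.939,0]),1)
s=env.state();print(s['joints'],s['eef_pos'],s['t'],s['ft_force'])
E
```

```text
dist 93.66551256773097 rot [ 0.089 -0.001  0.001] n 2
6, -46, -3, 0.045, -0, 0, 1
6, -46, -1, 0.045, -0, 0, 1
[-0.356  0.264  2.123  0.001  0.753  1.475] [401.054 -78.539 352.213] 1.4 [ 1.435 -0.166 -0.346]
```

Request:
jog_arm(deltas=[6, -46, -3, 0.045, 0, 0, 1, 6, -46, -1, 0.045, 0, 0, 1, 0, 0, 0, 0, 0, 0, 1])

```text
t: 1.78
eef_pos: [431.8, 14.4, 339.7]
tcp_rot: [-2.356, 1.569, 0.435]
ft_force: [0.5, 0.3, -0.1]
opening: 1.0
```

```bash
python3 - <<'E'
from h import *
np.set_printoptions(precision=3,suppress=True)
snap('wrist','w1'); 
s=env.state();print(s['joints'],s['eef_pos'],s['t'],s['ft_force'])
E
```

```text
[-0.123  0.315  2.088  0.001  0.737  1.798] [431.497  13.301 339.802] 1.825 [ 0.346 -0.067  0.155]
```

View pics/w1.png

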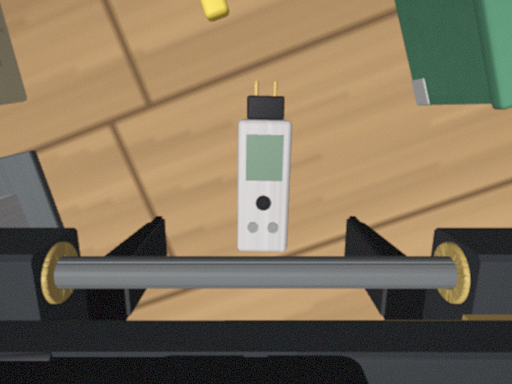

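```bash
python3 - <<'E'
from h import *
crop('w1',225,70,90,190,3,'c5')
E
```

```text
(no output)
```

View pics/c5.png

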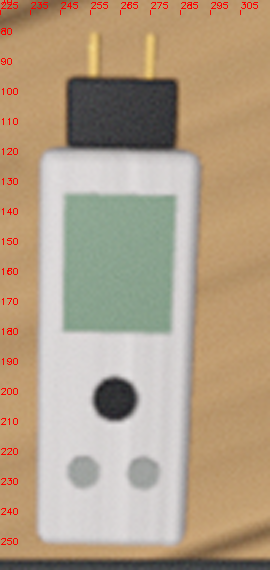

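```bash
python3 - <<'E'
from h import *
np.set_printoptions(precision=3,suppress=True)
d=load('w1')
c=[onz(d,*q,28) for q in [(238.5,120),(291.5,120.5),(286.5,250),(238,250)]]
print(c); a=(c[0]+c[1])/2;b=(c[2]+c[3])/2; v=(a-b)[:2]; print(a,b,np.linalg.norm(v),np.arctan2(v[1],v[0]),np.linalg.norm(c[0]-c[1]),np.linalg.norm(c[2]-c[3]),(a+b)/2)
p,R,s=cur();print(p,R.as_matrix()[:,1])
E
```

```text
[array([489.322,   8.358,  28.   ]), array([473.645, -33.315,  28.   ]), array([364.489,   8.386,  28.   ]), array([379.81 ,  50.348,  28.   ])]
[481.483 -12.478  28.   ] [372.149  29.367  28.   ] 117.06839296282945 -0.3655296780112801 44.523786550973995 44.67212456621207 [426.816   8.444  28.   ]
[431.497  13.301 339.802] [-0.343 -0.939 -0.001]
```

```bash
python3 - <<'E'
from h import *
plan(np.array([429,9,193.5]),frame(DOWN,[-.35,-.937,0]),1,n=4)
E
```

```text
dist 146.38663969307802 rot [ 0.0071976  -0.00094083  0.0008031 ] n 4
37, 1, 0, 0.002, -0, 0, 1
37, 1, 0, 0.002, -0, 0, 1
37, 1, 0, 0.002, -0, 0, 1
37, 1, 0, 0.002, -0, 0, 1
```

Request:
jog_arm(deltas=[45, 1, 0, 0.003, 0, 0, 1, 45, 1, 0, 0.003, 0, 0, 1, 30, 1, 0, 0, 0, 0, 1, 15, 1, 0, 0, 0, 0, 1, 7, 0, 0, 0, 0, 0, 1, 0, 0, 0, 0, 0, 0, 1])

```text
t: 2.58
eef_pos: [430.2, 3.5, 195.5]
tcp_rot: [-2.883, 1.566, -0.101]
ft_force: [-1.1, 0.5, 0.3]
opening: 1.004
```

```bash
python3 - <<'E'
from h import *
plan(np.array([429,9,193.5]),frame(DOWN,[-.35,-.937,0]),1)
snap('wrist','w2')
E
```

```text
dist 5.924922810347558 rot [-0.00235031 -0.00490657  0.00129205] n 1
2, -4.7, 3, -0.002, -0.005, 0.001, 1
```

View pics/w2.png

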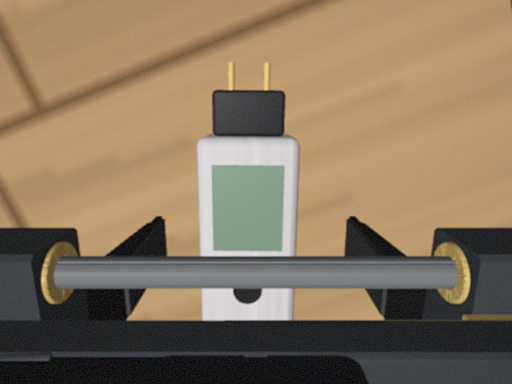

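Request:
jog_arm(deltas=[2, -4.5, 3, -0.002, -0.005, 0, 1, 0, 0, 0, 0, 0, 0, 1, 0, 0, 0, 0, 0, 0, 0, 0, 0, 0, 0, 0, 0, 0, 0, 0, 0, 0, 0, 0, 0, 0, 0, 0, 0, 0, 0, 0, 0, 0, 0, 0, 0, 0, 0, 0, 0, 0, 0, 0, 0, 0])

```text
t: 3.62
eef_pos: [429.1, 9.3, 195.4]
tcp_rot: [-2.578, 1.567, 0.206]
ft_force: [-0.8, 0.3, 0.5]
opening: 0.484
```

```bash
python3 - <<'E'
from h import *
s=env.state();print(s['eef_pos'],s['opening'],s['ft_force'],cur()[1].as_matrix())
E
```

```text
[429.09532997   9.30518761 195.40177885] 0.48388384044803756 [-0.80943824  0.30494745  0.53237587] [[ 3.90408401e-03 -3.49317632e-01 -9.36996238e-01]
 [ 8.16988195e-04 -9.37001952e-01  3.49323166e-01]
 [-9.99992045e-01 -2.12930185e-03 -3.37274595e-03]]
```

Request:
jog_arm(deltas=[-20, 0, 0, 0, 0, 0, 0, -50, 0, 0, 0, 0, 0, 0, -50, 0, 0, 0, 0, 0, 0, -40, 0, 0, 0, 0, 0, 0, 0, 0, 0, 0, 0, 0, 0])

```text
t: 4.25
eef_pos: [428.3, 9.1, 358.9]
tcp_rot: [-1.098, 1.569, 1.687]
ft_force: [-0.3, 0.1, -2.4]
opening: 0.48
```

```bash
cat >> h.py <<'E'
def rest(psi=-0.122,P=(478.5,244,75)):
    x=np.array([np.cos(.35)*np.cos(psi),np.cos(.35)*np.sin(psi),np.sin(.35)]);y=np.array([-np.sin(psi),np.cos(psi),0]);n=np.cross(x,y)
    return np.array(P,float),x,y,n
E
python3 - <<'E'
from h import *
P,x,y,n=rest()
s=env.state();print(s['joints'],s['opening'],s['ft_force'])
print(P+(24.4+171+70)*n)
plan(P+(24.4+171+70)*n+x,frame(-n,-y),0)
E
```

```text
[-1.33493517e-01  2.79560143e-01  2.07260130e+00  1.93932502e-03
  7.89782989e-01  1.79316754e+00] 0.48019786540731846 [-0.258339    0.06072763 -2.4113608 ]
[388.17134208 255.07509812 324.30951799]
dist 251.33617821039587 rot [-0.23305666  0.34887383 -0.03984329] n 5
7, -43, 25, -0.047, 0.07, -0.008, 0
6, -44, 23, -0.047, 0.07, -0.008, 0
4, -45, 21, -0.047, 0.07, -0.008, 0
3, -46, 19, -0.047, 0.07, -0.008, 0
2, -47, 17, -0.047, 0.07, -0.008, 0
```

Request:
jog_arm(deltas=[3, -21, 13, -0.024, 0.035, -0.004, 0, 3, -22, 12, -0.024, 0.035, -0.004, 0, 3, -22, 12, -0.024, 0.035, -0.004, 0, 3, -22, 11, -0.024, 0.035, -0.004, 0, 3, -22, 11, -0.024, 0.035, -0.004, 0, 2, -22, 10, -0.024, 0.035, -0.004, 0, 2, -23, 10, -0.024, 0.035, -0.004, 0, 2, -23, 9, -0.024, 0.035, -0.004, 0, 1, -23, 9, -0.024, 0.035, -0.004, 0, 0, 0, 0, 0, 0, 0, 0])

```text
t: 5.5
eef_pos: [384.7, 232.8, 310.9]
tcp_rot: [3.13, 1.268, -0.143]
ft_force: [0.9, -0.1, -2.6]
opening: 0.481
```

```bash
python3 - <<'E'
from h import *
P,x,y,n=rest()
s=env.state();print(s['joints'],s['opening'],s['ft_force'])
plan(P+(24.4+171+70)*n+x,frame(-n,-y),0)
for c in ['scene','side','wrist']: snap(c,c+'3')
crop('scene3',230,130,170,150,4,'c6')
crop('side3',190,100,170,120,4,'c7')
E
```

```text
[ 0.42667279  0.37226675  2.12456051 -0.40677881  0.41845087  2.48310982] 0.4807348830905239 [ 0.89648159 -0.08881567 -2.64086864]
dist 26.46520147836154 rot [-0.00842696  0.04745959 -0.00652356] n 1
-13, -22, -6, -0.008, 0.047, -0.007, 0
```

View pics/c6.png

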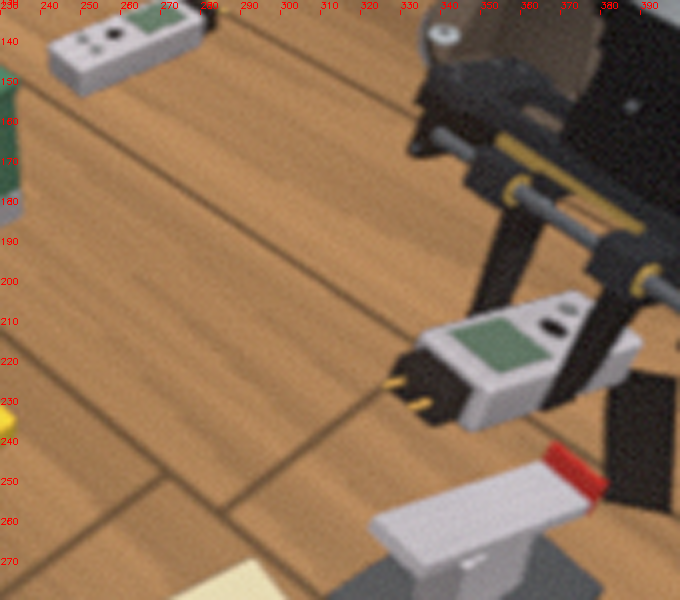

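View pics/c7.png

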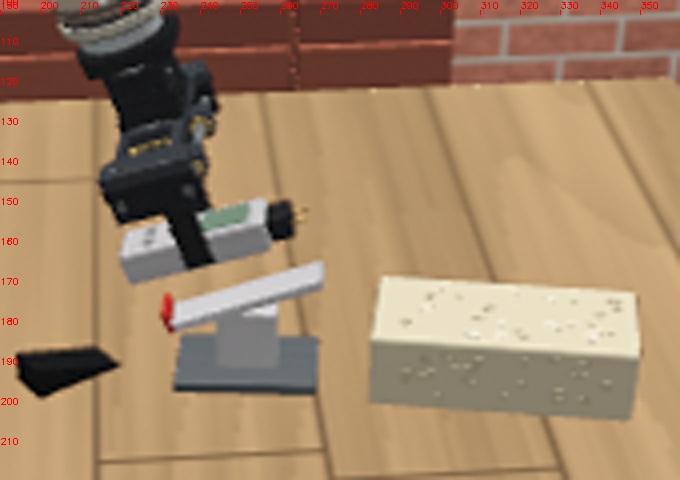

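View pics/wrist3.png

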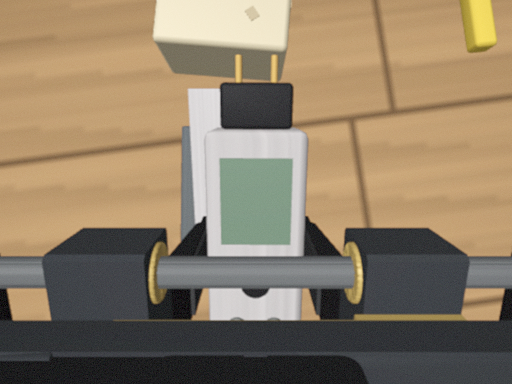

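```bash
python3 - <<'E'
from h import *
crop('wrist3',150,60,170,200,4,'c8')
d=load('wrist3');P,x,y,n=rest()
print([proj(d,P+x*a+y*b) for a,b in [(65,17),(65,-17),(0,17),(-20,17)]])
for a in ('scene0','side0'):
  print(a,[np.round(proj(load(a),P+x*q+y*b),1) for q,b in [(65,17),(65,-17),(-65,17),(-65,-17)]])
E
```

```text
[(np.float64(187.96919177466057), np.float64(83.34834561395047)), (np.float64(240.63981503766988), np.float64(82.7424916816051)), (np.float64(194.19333571431358), np.float64(180.7970401950877)), (np.float64(195.91975923167467), np.float64(207.82689678134085))]
scene0 [array([335.7, 272.4]), array([322.5, 259.8]), array([376.6, 256.1]), array([363.8, 245.4])]
side0 [array([270.2, 165.2]), array([270.1, 170.5]), array([233.8, 176.2]), array([232.9, 181.5])]
```

View pics/c8.png

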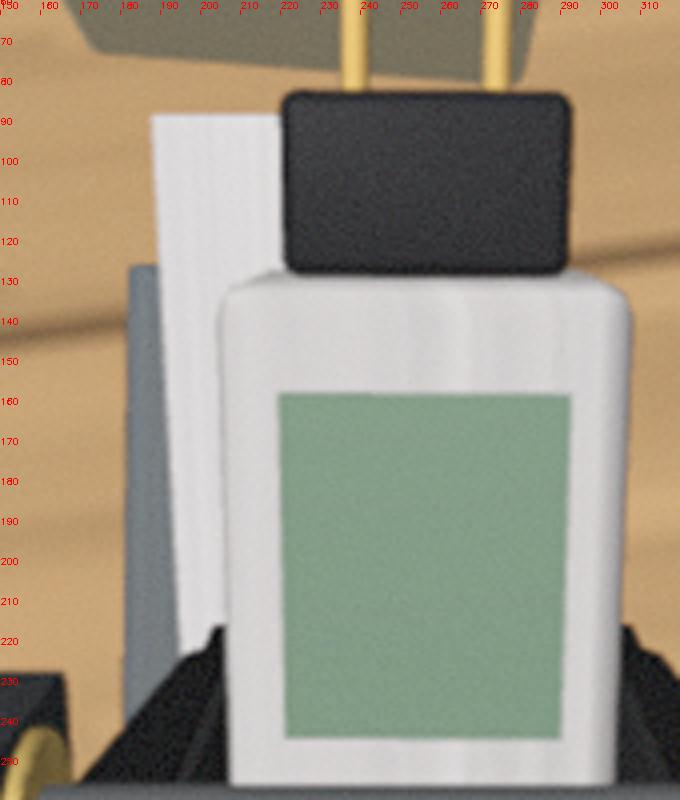

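```bash
python3 - <<'E'
from h import *
d=load('wrist3');p,R,s=cur()
for xg in (-14,-9,-4):
  print(xg,[np.round(proj(d,p+R.apply([167.4,yy,-(50-xg)])),1) for yy in (-23,23)])
P,x,y,n=rest(P=(477,244,75))
for h in (70,30): plan(P+(24.4+171+h)*n+1*x,frame(-n,-y),0)
E
```

```text
-14 [array([200.8, 110.9]), array([309.7, 110.9])]
-9 [array([201.2, 122.9]), array([309.3, 122.9])]
-4 [array([201.6, 134.8]), array([308.8, 134.8])]
dist 26.881893429693445 rot [-0.0113183   0.04681796 -0.0071216 ] n 1
-13, -24, -3, -0.011, 0.047, -0.007, 0
dist 36.62086240594971 rot [-0.0113183   0.04681796 -0.0071216 ] n 1
27, -24, -5, -0.011, 0.047, -0.007, 0
```

Request:
jog_arm(deltas=[-7, -12, -3, -0.006, 0.024, -0.004, 0, -7, -12, -3, -0.006, 0.024, -0.004, 0, 0, 0, 0, 0, 0, 0, 0])

```text
t: 6.02
eef_pos: [390.8, 255.6, 328.3]
tcp_rot: [-3.137, 1.216, -0.118]
ft_force: [0.1, -0.9, -2.8]
opening: 0.483
```

```bash
python3 - <<'E'
from h import *
P,x,y,n=rest(P=(477,244,75))
print(env.state()['joints'])
for h in (20,2): plan(P+(24.4+171+h)*n+4*x,frame(-n,-y),0)
E
```

```text
[ 0.47179534  0.36048617  2.07556575 -0.4620928   0.44862042  2.55820791]
dist 52.376434336617585 rot [-0.0013814  -0.00489908  0.00128776] n 1
52, 1, 1, -0.001, -0.005, 0.001, 0
dist 70.3704687382842 rot [-0.0013814  -0.00489908  0.00128776] n 2
35, 1, 1, -0.001, -0.002, 0.001, 0
35, 1, 1, -0.001, -0.002, 0.001, 0
```

Request:
jog_arm(deltas=[26, 0, 0, 0, -0.003, 0, 0, 26, 1, 1, 0, -0.002, 0, 0, 0, 0, 0, 0, 0, 0, 0])

```text
t: 6.4
eef_pos: [407.8, 252.8, 279.0]
tcp_rot: [-3.133, 1.219, -0.114]
ft_force: [0.2, 0.5, -2.0]
opening: 0.483
```

```bash
python3 - <<'E'
from h import *
P,x,y,n=rest(P=(477,244,75))
print(env.state()['joints'])
for h in (10,2): plan(P+(24.4+171+h)*n+4*x,frame(-n,-y),0)
snap('scene','s4');snap('side','e4')
crop('s4',300,180,120,120,6,'c9')
crop('e4',210,120,100,90,7,'c10')
E
```

```text
[ 0.44869634  0.46225185  2.09264018 -0.58469331  0.33910336  2.67188621]
dist 10.171211756041767 rot [-0.00089739 -0.00132854  0.00275052] n 1
10, 0, 0, -0.001, -0.001, 0.003, 0
dist 18.164125444619266 rot [-0.00089739 -0.00132854  0.00275052] n 1
18, 0, 0, -0.001, -0.001, 0.003, 0
```

View pics/c9.png

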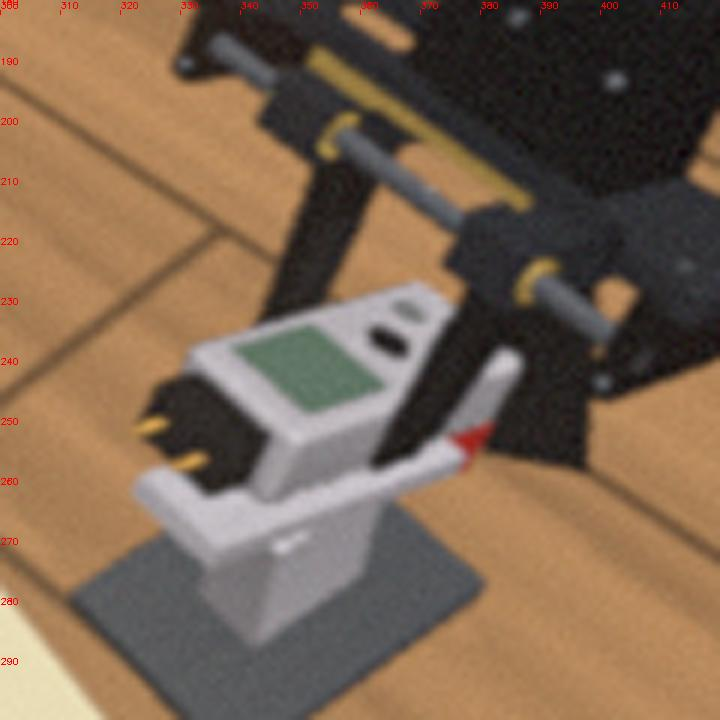

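View pics/c10.png

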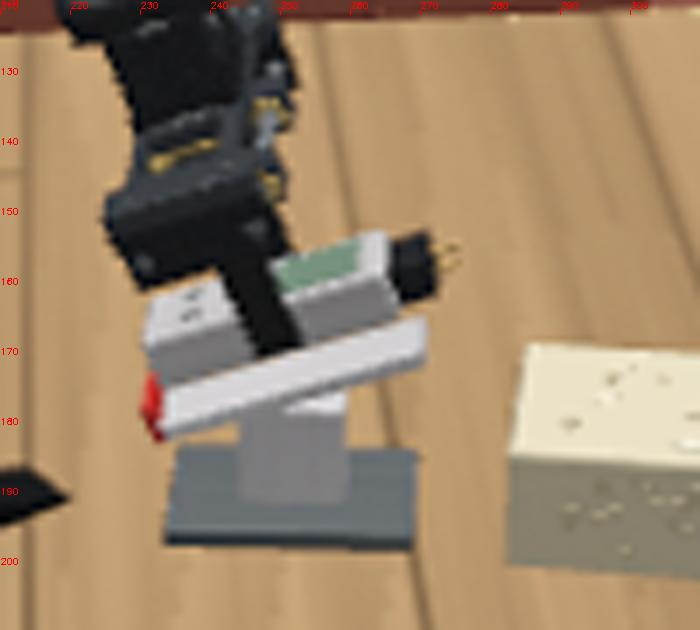

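Request:
jog_arm(deltas=[0, 0, 0, -0.05, 0, 0, 0, 6, 0, 0, 0, 0, 0, 0, 5, 0, 0, 0, 0, 0, 0, 0, 0, 0, 0, 0, 0, 0])

```text
t: 7.0
eef_pos: [411.3, 252.9, 272.3]
tcp_rot: [3.11, 1.214, -0.105]
ft_force: [-0.2, 0.8, -1.9]
opening: 0.482
```

```bash
python3 - <<'E'
from h import *
P,x,y,n=rest(P=(477,244,75))
print(env.state()['joints'])
for h in (2,): plan(P+(24.4+171+h)*n+4*x,frame(-n,-y),0)
E
```

```text
[ 0.44547331  0.47754972  2.09248341 -0.6193423   0.32012622  2.65591382]
dist 10.737978626098187 rot [ 0.04760473 -0.00712444  0.0059398 ] n 1
11, 1, 1, 0.048, -0.007, 0.006, 0
```

Request:
jog_arm(deltas=[0, 0, 0, -0.04, 0, 0, 0, 4, 1, 1, 0, 0, 0, 0, 3, 0, 0, 0, 0, 0, 0, 0, 0, 0, 0, 0, 0, 0])

```text
t: 7.5
eef_pos: [412.9, 251.6, 264.9]
tcp_rot: [3.072, 1.214, -0.105]
ft_force: [-0.2, 0.4, -3.3]
opening: 0.486
```

```bash
python3 - <<'E'
from h import *
P,x,y,n=rest(P=(477,244,75))
print(env.state()['joints'])
for h in (0,): plan(P+(24.4+171+h)*n+4*x,frame(-n,-y),0)
E
```

```text
[ 0.44140242  0.49194423  2.09662341 -0.65138812  0.30403064  2.64783407]
dist 5.178392994871159 rot [ 0.0857441  -0.00716559  0.00571532] n 1
5.1, -0.3, 0.5, 0.086, -0.007, 0.006, 0
```

Request:
jog_arm(deltas=[2, 0, 0, -0.005, 0, 0, 0, 2, 0, 0, 0, 0, 0, 0, 0, 0, 0, 0, 0, 0, 0])

```text
t: 7.88
eef_pos: [414.4, 251.4, 260.9]
tcp_rot: [3.067, 1.214, -0.105]
ft_force: [-0.1, 0.0, -2.8]
opening: 0.483
```

```bash
python3 - <<'E'
from h import *
P,x,y,n=rest(P=(477,244,75))
print(env.state()['joints'])
for h in (0,): plan(P+(24.4+171+h)*n+4*x,frame(-n,-y),0)
snap('scene','s5');snap('side','e5')
crop('s5',300,180,120,120,6,'c9')
crop('e5',210,120,100,90,7,'c10')
E
```

```text
[ 0.43968185  0.50069862  2.09675407 -0.66811781  0.29650759  2.65905502]
dist 1.0379963050327015 rot [ 0.09050273 -0.007149    0.00566023] n 1
0.8, -0.3, 0.5, 0.091, -0.007, 0.006, 0
```

View pics/c9.png

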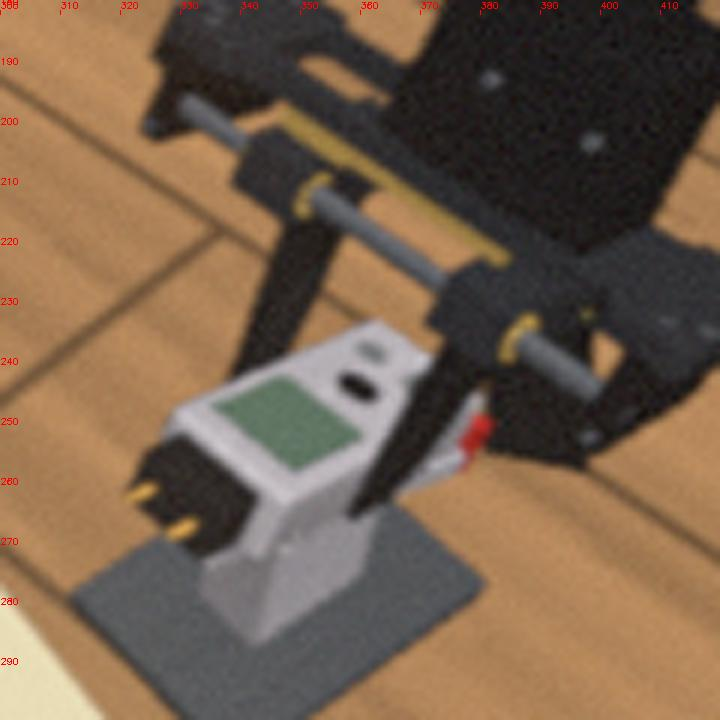

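View pics/c10.png

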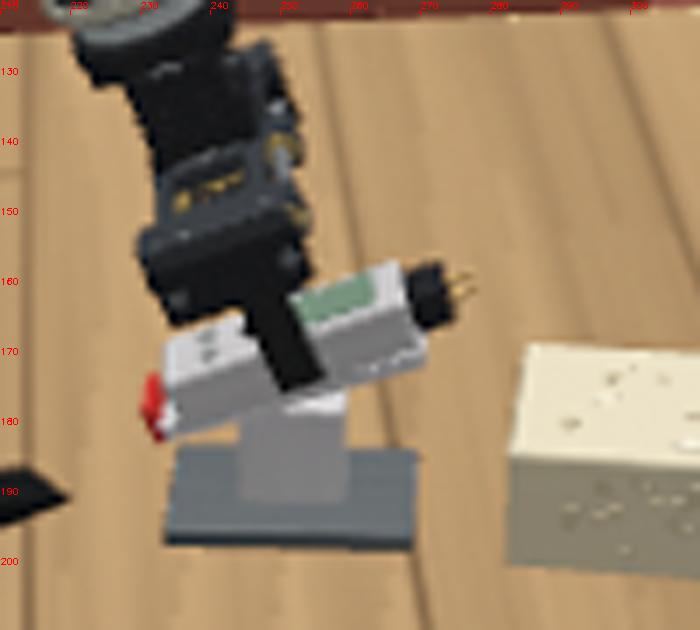

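Request:
jog_arm(deltas=[1, 0, 0, 0, 0, 0, 0, 0, 0, 0, 0, 0, 0, 0.48, 0, 0, 0, 0, 0, 0, 0.6, 0, 0, 0, 0, 0, 0, 1, 0, 0, 0, 0, 0, 0, 1, 0, 0, 0, 0, 0, 0, 1, -10, 0, 0, 0, 0, 0, 1, -30, 0, 0, 0, 0, 0, 1, -40, 0, 0, 0, 0, 0, 1, 0, 0, 0, 0, 0, 0, 1])

```text
t: 9.22
eef_pos: [386.4, 254.5, 337.4]
tcp_rot: [3.07, 1.213, -0.102]
ft_force: [0.7, -0.7, -1.0]
opening: 0.999
```

```bash
python3 - <<'E'
from h import *
P,x,y,n=rest(P=(477,244,75))
print(env.state()['joints'])
snap('scene','s6');snap('side','e6');snap('wrist','w6')
crop('s6',300,180,120,120,6,'c9')
crop('e6',210,120,100,90,7,'c10')
E
```

```text
[ 0.47340684  0.33930431  2.07639886 -0.44223097  0.46115265  2.4462864 ]
```

View pics/c9.png

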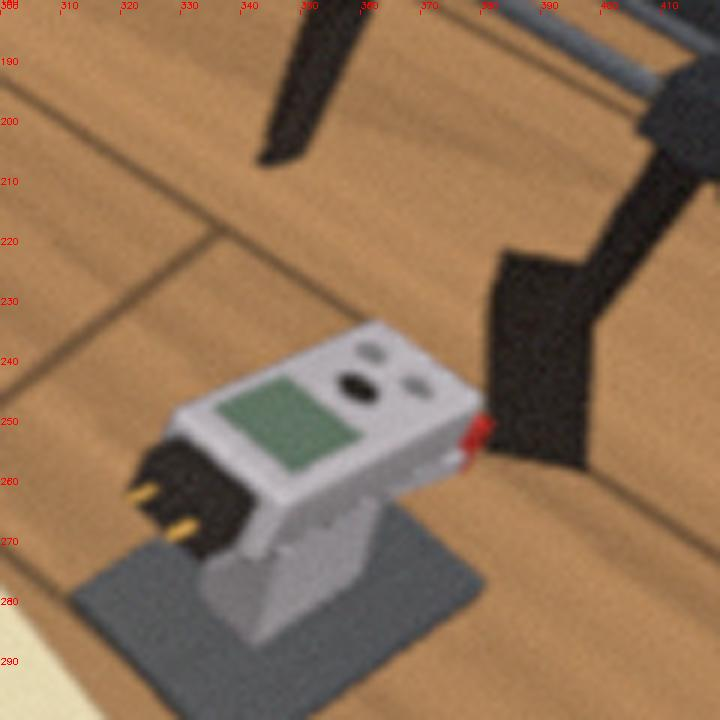

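View pics/c10.png

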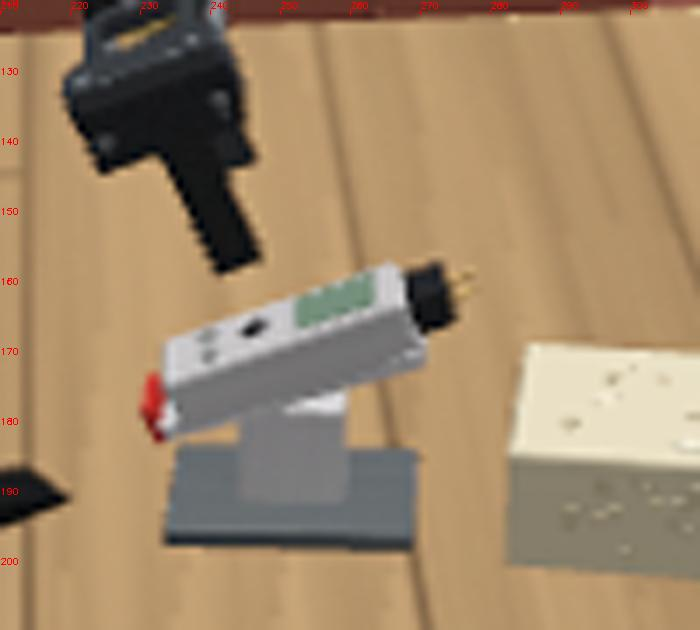

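View pics/w6.png

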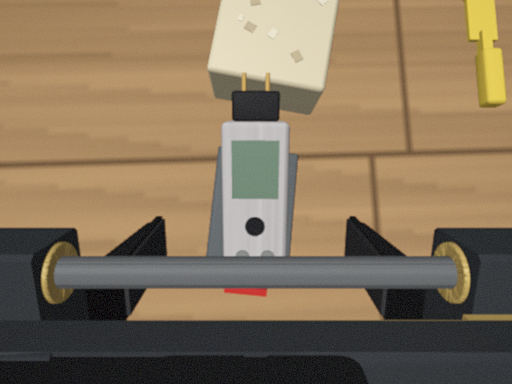

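```bash
python3 - <<'E'
from h import *
crop('w6',195,70,120,235,3,'c8')
E
```

```text
(no output)
```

View pics/c8.png

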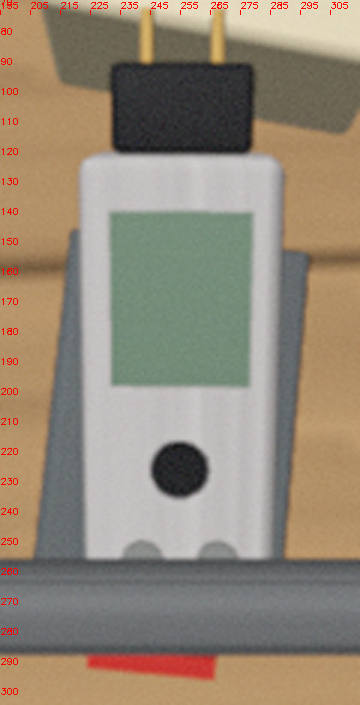

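```bash
python3 - <<'E'
from h import *
np.set_printoptions(precision=3,suppress=True)
d=load('w6');P,x,y,n=rest(P=(477,244,75))
def onplate(u,v,h):
    o,r=ray(d,u,v); return o+r*(((P+h*n-o)@n)/(r@n))
def pl(q): return np.array([(q-P)@x,(q-P)@y,(q-P)@n])
F=[onz(d,*q,10) for q in [(218.7,146.7),(206.3,256),(298.3,154.3),(290,256)]]
for a,b in ((0,1),(2,3)):
    v=F[a]-F[b]; print('foot edge yaw',np.arctan2(v[1],v[0]))
v=F[0]-F[2];print('back edge',np.arctan2(v[1],v[0])-np.pi/2,np.linalg.norm(v),(F[0]+F[2])/2)
M=[onplate(*q,28) for q in [(221.7,125),(223.3,256),(289.7,125),(286.3,256)]]
for q in M: print('meter',pl(q))
for a,b in ((0,1),(2,3)):
    v=pl(M[a]-0)-pl(M[b]); print('meter yaw rel nominal plate',np.arctan2(v[1],v[0]))
for q in [(224,292.3),(266,296.3)]: print('lip',pl(onplate(*q,12)))
E
```

```text
foot edge yaw -0.1342755213040754
foot edge yaw -0.13075333897605473
back edge -0.1270094040282186 79.13506517404923 [533.173 236.895  10.   ]
meter [57.848 27.274 28.   ]
meter [-34.986  19.895  28.   ]
meter [ 61.877 -17.421  28.   ]
meter [-30.815 -25.48   28.   ]
meter yaw rel nominal plate 0.0793245181014934
meter yaw rel nominal plate 0.08672938248725853
lip [-73.253  18.265  12.   ]
lip [-73.687 -15.333  12.   ]
```

```bash
python3 - <<'E'
from h import *
p,R,s=cur()
Rt=frame(DOWN,[-.0245,-1,0])
# simulate a retract row
print(p+R.apply([-60,0,0]))
plan(np.array([490,-247,400.]),Rt,1)
E
```

```text
[366.25727384 256.50976296 391.15715192]
dist 515.8482587144841 rot [-0.00607011 -0.35273887 -0.02904245] n 9
-1, 55, -15, -0.001, -0.039, -0.003, 1
-1, 55, -14, -0.001, -0.039, -0.003, 1
-2, 55, -14, -0.001, -0.039, -0.003, 1
-3, 55, -14, -0.001, -0.039, -0.003, 1
-4, 55, -14, -0.001, -0.039, -0.003, 1
-4, 55, -14, -0.001, -0.039, -0.003, 1
-5, 55, -14, -0.001, -0.039, -0.003, 1
-6, 55, -13, -0.001, -0.039, -0.003, 1
-7, 55, -13, -0.001, -0.039, -0.003, 1
```

Request:
jog_arm(deltas=[-50, 0, 0, 0, 0, 0, 1, -20, 0, 0, 0, 0, 0, 1])

```text
t: 9.62
eef_pos: [363.6, 256.9, 398.5]
tcp_rot: [3.05, 1.223, -0.123]
ft_force: [0.7, -0.9, 0.3]
opening: 1.001
```

```bash
python3 - <<'E'
from h import *
plan(np.array([490,-247,400.]),frame(DOWN,[-.0245,-1,0]),1)
E
```

```text
dist 519.5348136536267 rot [-0.0065824  -0.34632784 -0.03314052] n 9
7, 55, -15, -0.001, -0.038, -0.004, 1
6, 55, -15, -0.001, -0.038, -0.004, 1
5, 55, -15, -0.001, -0.038, -0.004, 1
5, 56, -15, -0.001, -0.038, -0.004, 1
4, 56, -15, -0.001, -0.038, -0.004, 1
3, 56, -15, -0.001, -0.038, -0.004, 1
2, 56, -15, -0.001, -0.038, -0.004, 1
1, 56, -15, -0.001, -0.038, -0.004, 1
1, 56, -15, -0.001, -0.038, -0.004, 1
```

Request:
jog_arm(deltas=[7, 55, -15, -0.001, -0.038, -0.004, 1, 6, 55, -15, -0.001, -0.038, -0.004, 1, 5, 55, -15, -0.001, -0.038, -0.004, 1, 5, 56, -15, -0.001, -0.038, -0.004, 1, 4, 56, -15, -0.001, -0.038, -0.004, 1, 3, 56, -15, -0.001, -0.038, -0.004, 1, 2, 56, -15, -0.001, -0.038, -0.004, 1, 1, 56, -15, -0.001, -0.038, -0.004, 1, 1, 50, -15, -0.001, -0.038, -0.004, 1, 0, 0, 0, 0, 0, 0, 1])

```text
t: 10.88
eef_pos: [495.8, -260.7, 387.3]
tcp_rot: [-0.297, 1.55, 2.822]
ft_force: [0.5, 0.1, -0.7]
opening: 1.001
```

```bash
python3 - <<'E'
from h import *
plan(np.array([490,-247,400.]),frame(DOWN,[-.0245,-1,0]),1)
print(env.state()['joints'])
snap('wrist','w7');snap('scene','s7');crop('s7',300,180,120,120,5,'c9')
E
```

```text
dist 19.505010517851762 rot [0.002078   0.02017959 0.00615811] n 1
-12, -14, 6, 0.002, 0.02, 0.006, 1
[-0.60107943  0.42037227  1.73676764 -0.00694218  1.00473213  0.99591653]
```

View pics/w7.png

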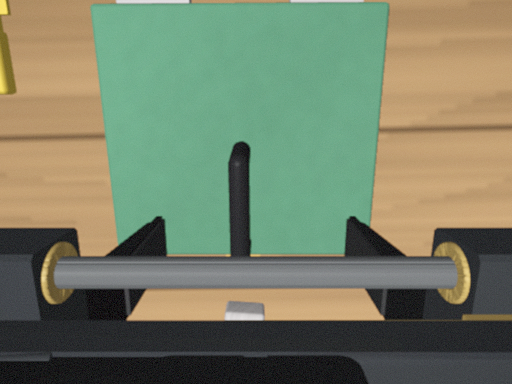

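View pics/c9.png

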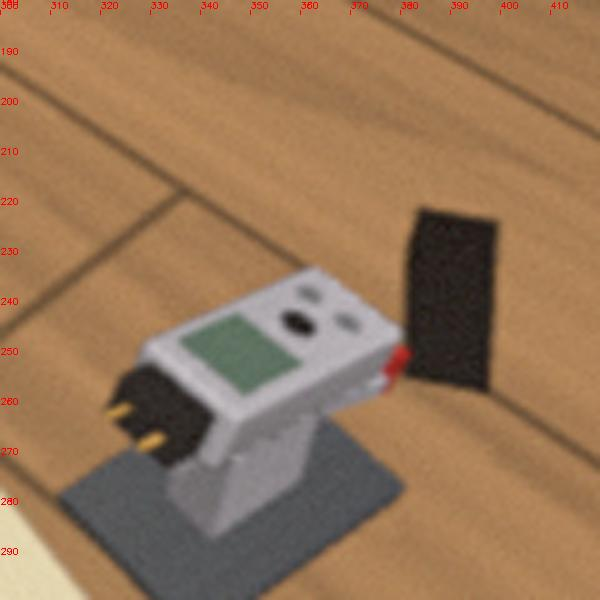

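```bash
python3 - <<'E'
from h import *
np.set_printoptions(precision=1,suppress=True)
d=load('w7')
for q in [(241,144),(240,175),(240,240)]: print(onz(d,*q,155))
plan(np.array([490,-247,321.]),frame(DOWN,[-.0245,-1,0]),1)
E
```

```text
[ 535.2 -251.4  155. ]
[ 515.6 -250.1  155. ]
[ 471.3 -248.5  155. ]
dist 67.8977117255152 rot [0. 0. 0.] n 2
33, -5, 2, 0.002, 0.01, 0.003, 1
33, -5, 2, 0.002, 0.01, 0.003, 1
```

Request:
jog_arm(deltas=[30, -5, 3, 0.001, 0.01, 0.003, 1, 24, -5, 2, 0.001, 0.01, 0.003, 1, 11, -1, 1, 0, 0, 0, 1, 0, 0, 0, 0, 0, 0, 1])

```text
t: 11.48
eef_pos: [488.1, -242.4, 320.8]
tcp_rot: [-1.026, 1.569, 2.096]
ft_force: [0.4, -0.6, 0.6]
opening: 0.998
```

```bash
python3 - <<'E'
from h import *
plan(np.array([490,-248.5,321.]),frame(DOWN,[-.0245,-1,0]),1)
s=env.state(); print(s['eef_pos'],s['ft_force'])
snap('side','e8');crop('e8',220,170,140,130,5,'c9')
snap('wrist','w8')
E
```

```text
dist 6.425839815131178 rot [0.00555465 0.00069437 0.00113919] n 1
-0.2, 6.1, -2, 0.006, 0.001, 0.001, 1
[ 488.09108323 -242.36738444  320.80383563] [ 0.36300282 -0.63455058  0.56530802]
```

View pics/c9.png

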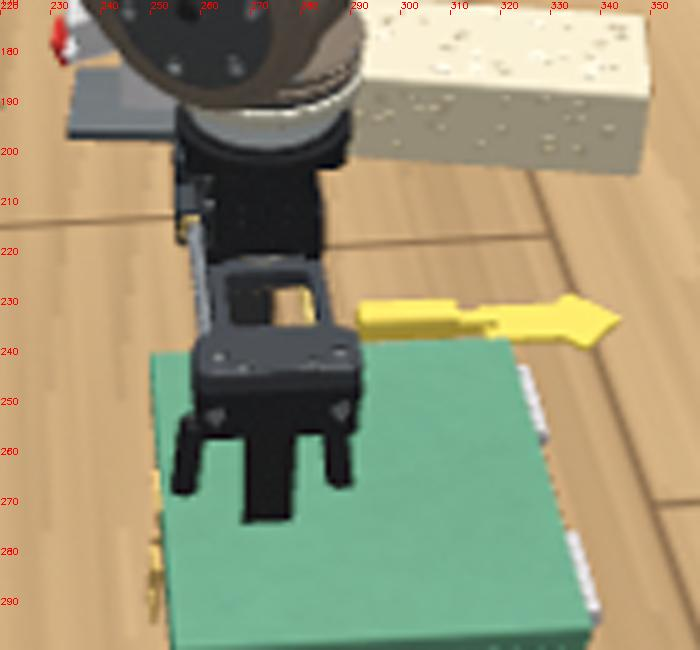

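View pics/w8.png

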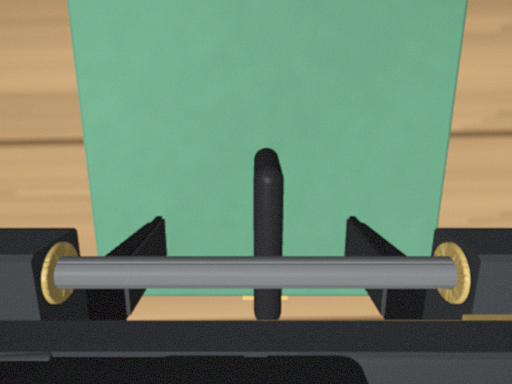

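Request:
jog_arm(deltas=[0, 6, -1, 0.006, 0, 0, 1, 0, 0, 0, 0, 0, 0, 1, 0, 0, 0, 0, 0, 0, 0, 0, 0, 0, 0, 0, 0, 0, 0, 0, 0, 0, 0, 0, 0, 0, 0, 0, 0, 0, 0, 0, 0, 0, 0, 0, 0, 0, 0, 0, 0, 0, 0, 0, 0, 0, 0, 0, 0, 0, 0, 0, 0])

```text
t: 12.7
eef_pos: [489.4, -249.5, 323.4]
tcp_rot: [2.741, 1.567, -0.427]
ft_force: [0.1, -0.5, 0.3]
opening: 0.323
```

```bash
python3 - <<'E'
from h import *
s=env.state(); print(s['eef_pos'],s['ft_force'],s['opening'],s['joints'])
snap('scene','s9');crop('s9',100,60,180,140,4,'c9')
E
```

```text
[ 489.41123939 -249.51892735  323.43368064] [ 0.06203522 -0.46977569  0.33486807] 0.3232560770561806 [-5.91821443e-01  4.83747825e-01  1.83440247e+00  7.92719634e-04
  8.19956923e-01  1.00450191e+00]
```

View pics/c9.png

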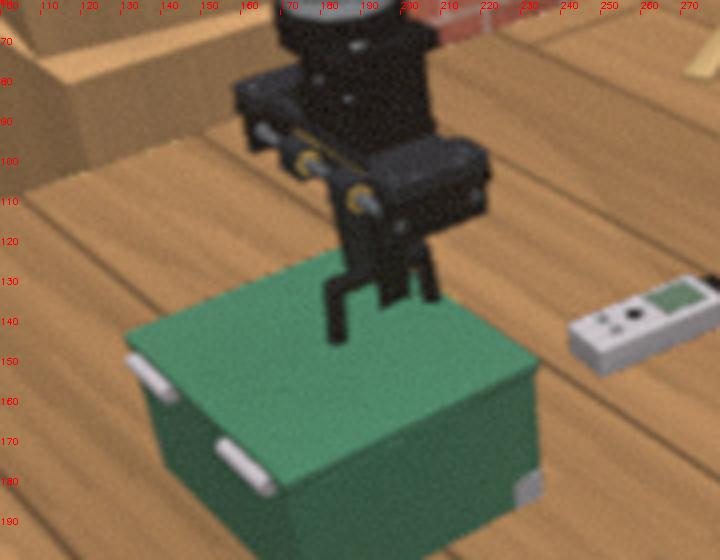

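Request:
jog_arm(deltas=[2, 0, 0, 0, 0, 0, 0, 0, 0, 0, 0, 0, 0, 0, 0, 0, 0, 0, 0, 0, 0, 0, 0, 0, 0, 0, 0, 0])

```text
t: 13.25
eef_pos: [489.5, -248.4, 321.5]
tcp_rot: [-2.901, 1.568, 0.215]
ft_force: [0.0, 0.6, 1.5]
opening: 0.138
```

Request:
jog_arm(deltas=[0, 0, 0, 0, 0, 0, 0, -3, 0, -1, 0, 0, 0, 0, -3, 0, -1, 0, 0, 0, 0])

```text
t: 13.62
eef_pos: [491.3, -248.7, 324.5]
tcp_rot: [-1.257, 1.568, 1.858]
ft_force: [4.1, -4.1, -23.1]
opening: 0.137
```

Request:
jog_arm(deltas=[-3, 0, -1, 0, 0, 0, 0, -3, 0, -1, 0, 0, 0, 0])

```text
t: 13.88
eef_pos: [493.2, -249.2, 327.4]
tcp_rot: [-0.738, 1.564, 2.377]
ft_force: [3.4, -2.5, -15.8]
opening: 0.14
```

Request:
jog_arm(deltas=[-3, 0, -1, 0, 0, 0, 0, -3, 0, -1, 0, 0, 0, 0])

```text
t: 14.12
eef_pos: [495.7, -249.3, 333.3]
tcp_rot: [-0.768, 1.563, 2.347]
ft_force: [4.7, -0.5, -7.7]
opening: 0.143
```

```bash
python3 - <<'E'
from h import *
s=env.state(); print(s['eef_pos'],s['ft_force'],s['opening'],s['joints'])
snap('scene','s10');crop('s10',120,80,140,130,5,'c9')
E
```

```text
[ 495.65626936 -249.34027224  333.34404982] [ 4.70987364 -0.48977281 -7.6979393 ] 0.14251845541311736 [-0.58537347  0.47818308  1.80963296  0.00207697  0.8611894   1.01062391]
```

View pics/c9.png

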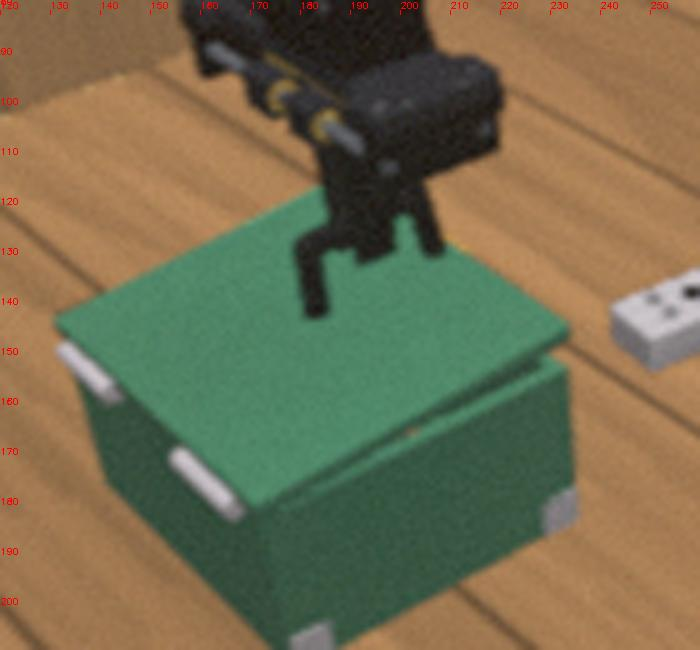

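Request:
jog_arm(deltas=[-3, 0, -1, 0, 0, 0, 0, -3, 0, -1, 0, 0, 0, 0, -3, 0, -1, 0, 0, 0, 0, -3, 0, -1, 0, 0, 0, 0, 0, 0, 0, 0, 0, 0, 0])

```text
t: 14.8
eef_pos: [501.1, -249.0, 348.6]
tcp_rot: [-2.223, 1.567, 0.892]
ft_force: [3.6, -1.3, -8.9]
opening: 0.137
```

```bash
python3 - <<'E'
from h import *
s=env.state(); print(s['eef_pos'],s['ft_force'],s['opening'],s['qvel'])
snap('scene','s11');crop('s11',120,80,140,130,5,'c9');snap('side','e11');crop('e11',200,140,160,140,5,'c10')
E
```

```text
[ 501.08140954 -248.97323601  348.56622641] [ 3.62839206 -1.33597727 -8.90123496] 0.13718799872205872 [ 8.83024277e-04 -3.77673053e-04  7.36070524e-04  8.19803613e-05
 -4.16492127e-03 -6.01312371e-04]
```

View pics/c9.png

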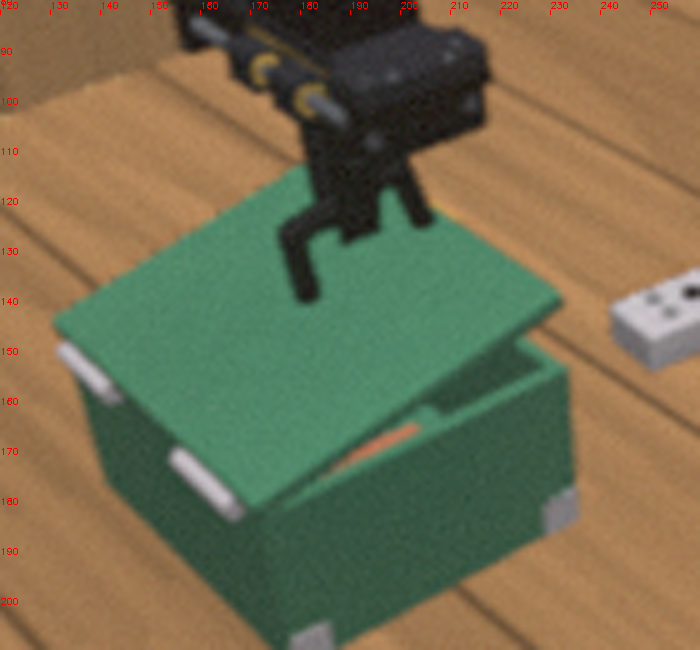

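View pics/s11.png

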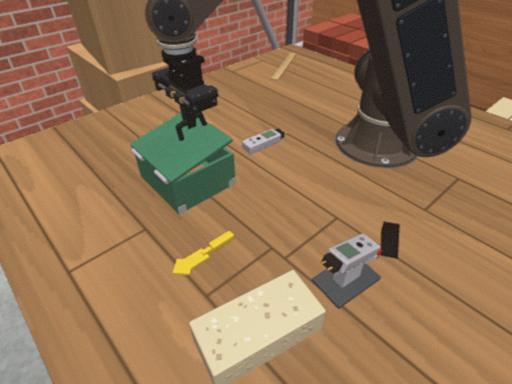

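```bash
python3 - <<'E'
from h import *
d=load('s11'); fn=np.array([446,-145,112.]); ax=np.array([1,-.0245,0])
for t in (.15,.2,.25,.3):
    c,s=np.cos(t),np.sin(t); px=-180*c+12*s; pz=12*c+180*s
    h=fn+ax*180; print(t,np.round(proj(d,[*(h+ax*px)[:2],100+pz]),1))
E
```

```text
0.15 [232.7 141.6]
0.2 [231.8 138.9]
0.25 [230.7 136.3]
0.3 [229.5 133.7]
```

Request:
jog_arm(deltas=[0, 0, 0, 0, 0, 0, 0, 0, 0, 0, 0, 0, 0, 0, 0, 0, 0, 0, 0, 0, 0, 0, 0, 0, 0, 0, 0, 0])

```text
t: 15.4
eef_pos: [501.0, -249.0, 348.4]
tcp_rot: [-2.193, 1.567, 0.922]
ft_force: [4.8, -0.4, -8.9]
opening: 0.137
```

```bash
python3 - <<'E'
from h import *
print(env.job_done()); s=env.state(); print(s['t'],s['eef_pos'],s['ft_force'])
E
```

```text
the job is handed in; nothing more can be done
None
the job is handed in; nothing more can be done
```

I laid the meter on the sloped rest, let go of it, and pulled the tool box lid free by its handle. The job is handed in at about 15.4 s with the gripper still holding the lid slightly open; it gives no verdict.

**Meter:** It lies face up, pins uphill, with its tail at the red lip. The last wrist view put its origin about 10 to 13 mm up the plate. It was within about 2 mm of the middle line and about 0.09 rad off the plate's direction. It was free of the fingers, and still looked in place in the last scene picture.

**Angle error:** I added that angle on purpose, because the last joint was close to its range limit during the final descent. It is inside the 0.15 rad limit, but larger than I would have liked.

**Lid:** The pull peaked at about 23 N in my readings, then dropped as the seal let go. The lid now stands at about 0.2 rad, a front gap of about 3.5 cm. The rise of the tool gives 0.21 rad and the scene picture gives 0.18 rad. The arm held it still over the last half second, with about 9 N downward on the tool.

**Bystanders:** The brick, the yellow gauge and the black wedge look unmoved in the last scene picture.

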